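# Slide the needle gauge out over the riser's edge

### The job

The flat blue needle gauge on the plywood riser is too thin to pick up: with your fingertips, slide it burgundy end first to the robot's right, until just the burgundy end sticks out past the riser's edge and all the blue is still on the riser, lying square to that edge with its full width on the riser. Keep it flat on the riser all the time (do not pinch, lift or tip it), leave everything else where it stands, and take the hand away.

Things in the scene. Friction and masses are not known exactly. Their poses are not given: they have to be found in the camera images.
- gauge: Needle gauge: a flat rigid deep-blue plate, 160 mm long (its x), 96 mm wide (its y), 6 mm thick, about 0.11 kg, loose, with two rows of small pale dots (sham holes, it is solid). The last 45 mm at its +x end are burgundy. Origin: centre of its underside; z up. It lies on the riser, turned up to 0.25 rad off square, its burgundy end 30 to 110 mm short of the edge. It slides freely and its mass and friction vary.
- gauge_end (a point): Middle of the gauge's burgundy short end face, half-way up its thickness (80 mm from the gauge's centre along its +x); axes as the gauge's.
- riser_edge (a point): Middle of the top of the riser's edge over which the gauge is to stick out. x points level, straight out over that edge (to the robot's right, give or take 0.35 rad), y lies along the edge, z up. The riser is a fixed low plywood stand on four legs; its flat top is 70 mm above the table, 340 mm long (x) and 300 mm wide (y, the length of the edge), so the top reaches from 340 mm behind this point up to it.
- spool: Empty wooden spool standing on the riser near the side edge at the riser's +y, 38 mm across, 48 mm high; origin at the centre of its foot. Leave alone.
- tin: Small round brass tin on the riser near the side edge at the riser's -y, 36 mm across, 32 mm high; origin at the centre of its foot. Leave alone.
- mug: White mug on the table, 80 mm across without its handle, 92 mm high; origin at the centre of its foot. Leave alone.
- jar: Amber jar with a wooden cap on the table, 68 mm across, 85 mm high; origin at the centre of its foot. Leave alone.
- mushroom: Wooden darning mushroom standing on the table, 68 mm across, 95 mm high; origin at the centre of its foot. Leave alone.
- tape: Round yellow tape-measure case lying on the table, 60 mm across, 22 mm high; origin at the centre of its underside. Leave alone.
There are look-alikes about, which are no part of the job. What is meant by the gauge is not orange, red or yellow, and is the larger of those in its own colour.

How it is judged (in metres and radians):
At the end, for the whole second after the job is handed in: The burgundy end is 37 to 53 mm past the riser's edge, the gauge within 0.10 rad of square to it and within 100 mm of the edge's middle sideways, flat (3 mm, 0.06 rad) and still on the riser; every bystander within 15 mm of where it began (x of gauge_end in the frame of riser_edge between 0.037 and 0.053 m and angle between the x axis of gauge and the x axis of riser_edge, either way round below 0.1 rad and y of gauge in the frame of riser_edge between -0.1 and 0.1 m and z of gauge in the frame of riser_edge between -0.003 and 0.003 m and angle between gauge's own z axis and vertical below 0.06 rad and linear speed of gauge below 0.01 m/s and not (distance of spool from where it was at the start of the episode above 0.015 m) and not (distance of tin from where it was at the start of the episode above 0.015 m) and not (distance of mug from where it was at the start of the episode above 0.015 m) and not (distance of jar from where it was at the start of the episode above 0.015 m) and not (distance of mushroom from where it was at the start of the episode above 0.015 m) and not (distance of tape from where it was at the start of the episode above 0.015 m)); the robot touches nothing.
It fails at once if the gauge was lifted off the riser or fell (its underside's centre more than 8 mm above or below the riser's top) (z of gauge in the frame of riser_edge above 0.008 m or z of gauge in the frame of riser_edge below -0.008 m).
It fails at once if the gauge was tipped more than 0.12 rad (angle between gauge's own z axis and vertical above 0.12 rad).
It fails at once if a bystander was moved more than 15 mm (distance of any of spool, tin, mug, jar, mushroom, tape from where it was at the start of the episode above 0.015 m).
It also fails if it takes over 45 s, if anything falls off the work surface, if the arm or the gripper's body presses on something with over 40 N, if the wrist force passes 120 N, or if a joint passes its speed limit or range.

### The arm

A 6-joint arm with a two-finger parallel gripper is mounted at the origin on the work surface. World frame = base frame: x ahead of the robot, y to its left, z up, the work surface at z = 0. Lengths are in mm, angles in rad, forces in N, time in s.
With the tool pointing down it reaches from about 400 to 825 mm from the base axis. Payload 7 kg.
Tool frame: the origin (TCP) lies at the very end of the fingers, on their centre line; the grasp point (between the pads) lies 19 mm behind it; z points along the fingers, y is the line along which they close (so a half turn about z gives the same grasp; the last joint's range is limited). The gripper opens to 88 mm and grips with 3 to 60 N. Pads are 19 mm wide; open, the fingers measure 130 mm over their backs; the gripper's body (78 mm by 193 mm) begins 47 mm behind the grasp point.
Start: joints at [0.288, 0.359, 0.012, 0, -1.224, -0.288], TCP at [674.978, -0.019, 226.561] pointing down, gripper open.
Joint ranges: [-3.07, 3.07], [-1.43, 2.12], [-1.02, 1.25], [-3.03, 1.67], [-3.05, -0], [-3.03, 3.03]. Speed limits (rad/s): [2.39, 2.39, 3.01, 3.14, 3.14, 3.14].

### API

Orientations are given as a unit quaternion [x, y, z, w].
In Python, from plant import bot gives the robot as it stands. Calls block until the motion is done:
- bot.move_ptp(position, orientation): joint-space move of the TCP to a pose.
- bot.line_to(position, velocity=150, ori=None): straight line of the TCP; ori=None keeps the orientation; velocity is the mean speed in mm/s.
- bot.move_joints(angles): joint-space move.
- bot.move_gripper(opening, force=None): finger opening in mm; force is the grip in N (None keeps the last); returns when the fingers have stopped.
- bot.pause(seconds).
- bot.solve_ik(position, orientation): joint angles nearest the present ones, or None.
- bot.read_state(): the state.
- bot.camera(name): name is "scene" or "side" or "wrist"; returns the picture (420x560x3 uint8, red, green, blue); there is no depth.
- bot.get_calibration(name): a dict with "fx", "fy", "cx", "cy" (pixels), "view" (4x4, takes a point from world to camera coordinates); the wrist camera has in their place "T_tool_cam" (4x4, takes a point from camera to tool coordinates, whose origin is the TCP and whose axes are the flange's). Camera axes: x right, y up, looking along -z (the intrinsics and any distortion apply to the point x, -y, -z); pixel columns grow to the right and rows downward; lengths in mm; the calibration is good to about 2 mm. A picture is of the moment at which its call begins: read the wrist's pose just before it. get_calibration takes no time and is no camera call.
A pose or a line that the arm cannot do raises bot.Unreachable and nothing moves.
- bot.close_job(): hands the job in; it is judged then, once.
The state is a dict: "t": time; "joint_pos": joint angles; "qvel": joint speeds; "tau": joint torques, N m; "tcp_pos": TCP position; "eef_rot": TCP orientation; "contact_force": force on the tool from outside, world axes, zero at the start; "moment": the same for the moment, N m; "width": finger opening in mm; "finger_force": force on a finger pad.
Only numpy, scipy, OpenCV 4.12 (cv2) and the standard library are available. Lean on these libraries where they do the work, as an engineer would, in place of code of your own. Each camera call takes 0.05 s, during which the arm holds its last target. There are 200 camera calls.

## Working session

There is one attempt and no reset: what is moved stays moved. The work goes in short steps, each a Python script; the robot and the scene stay as the last script left them, time stands still between calls to the robot, and variables do not carry over. Pictures are saved under pics/ and viewed, at most 10 in all, crops included, and the job is handed in when it is done.

```bash
mkdir -p pics; ls; python3 - <<'E'
from plant import bot
import cv2,numpy as np
for n in("scene","side"):
    im=bot.camera(n); cv2.imwrite(f"pics/{n}0.png",im[:,:,::-1]); c=bot.get_calibration(n)
    print(n,{k:np.round(v,3).tolist() for k,v in c.items()})
im=bot.camera("wrist");cv2.imwrite("pics/wrist0.png",im[:,:,::-1]);print({k:np.round(v,3).tolist() for k,v in bot.get_calibration("wrist").items()})
print(bot.read_state())
E
```

```text
pics
scene {'fx': 396.02, 'fy': 396.02, 'cx': 275.625, 'cy': 211.899, 'view': [[-0.239, 0.971, 0.002, 137.891], [-0.678, -0.168, 0.716, 283.614], [0.695, 0.169, 0.698, -1527.989], [0.0, 0.0, 0.0, 1.0]]}
side {'fx': 539.72, 'fy': 539.72, 'cx': 267.707, 'cy': 218.334, 'view': [[-0.794, -0.608, -0.008, 367.282], [0.449, -0.595, 0.667, -253.758], [-0.41, 0.526, 0.745, -1478.786], [0.0, 0.0, 0.0, 1.0]]}
{'fx': 346.327, 'fy': 346.327, 'cx': 277.261, 'cy': 205.61, 'T_tool_cam': [[0.0, 0.968, 0.251, 66.813], [1.0, -0.0, 0.001, -0.307], [0.001, 0.251, -0.968, -159.545], [0.0, 0.0, 0.0, 1.0]]}
{'t': 0.15, 'joint_pos': array([ 2.88061023e-01,  3.59199941e-01,  1.12854733e-02, -2.71216338e-04,
       -1.22408202e+00, -2.88102102e-01]), 'qvel': array([-0.0007672 , -0.00194882,  0.00111511,  0.00160682,  0.00129027,
       -0.00081048]), 'tau': array([ 1.39394037e-04, -5.83274567e+01,  2.93289685e+01,  7.00122759e+00,
        8.75052094e-03, -9.76538854e-05]), 'tcp_pos': array([ 6.74640111e+02, -4.44036455e-02,  2.25856443e+02]), 'eef_rot': array([-7.07059485e-01,  7.07153808e-01,  3.98345569e-04, -4.66560060e-04]), 'contact_force': array([-0.10714148, -0.23117638, -0.84028537]), 'moment': array([ 0.01467575, -0.00324914,  0.02595642]), 'finger_force': 0.0, 'width': 87.31677166998941}
```

```bash
python3 -c "
import cv2,numpy as np
a=[cv2.imread(f'pics/{n}0.png') for n in('scene','side')]
cv2.imwrite('pics/both.png',cv2.resize(np.vstack([a[0][60:360],a[1][60:360]]),(560,600)))"
```

```text
(no output)
```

View pics/both.png

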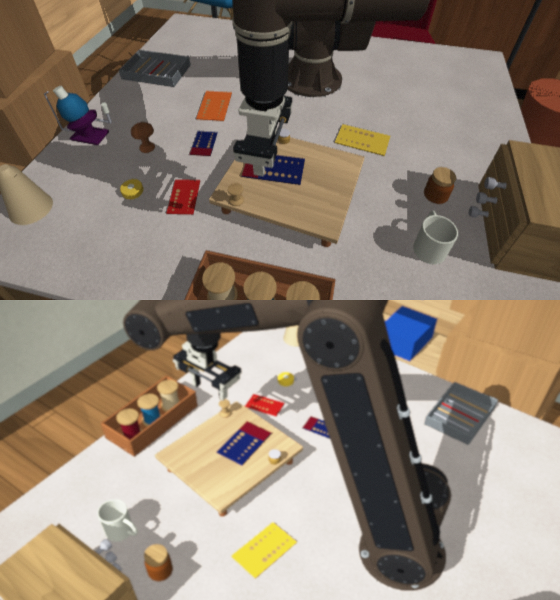

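View pics/wrist0.png

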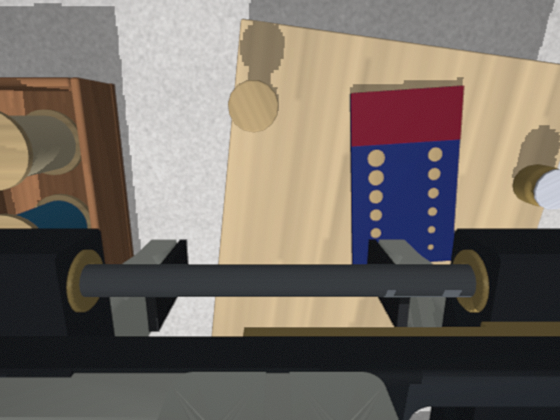

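The wrist view is oriented with up as robot-right. It shows the riser's edge running from (240,20) to (560,65), the gauge with its burgundy end at (350–463,85–140), the spool at (253,105) and the tin at (540,185). I'll raise the arm so the whole gauge and edge are in view.

```bash
cat > h.py <<'E'
from plant import bot
import cv2,numpy as np
from scipy.spatial.transform import Rotation as R
def shot(n):
    s=bot.read_state(); im=bot.camera("wrist"); cv2.imwrite(f"pics/{n}.png",im[:,:,::-1])
    c=bot.get_calibration("wrist"); T=np.eye(4); T[:3,:3]=R.from_quat(s["eef_rot"]).as_matrix(); T[:3,3]=s["tcp_pos"]
    return im,T@c["T_tool_cam"],c
def ray(px,T,c,z):
    px=np.atleast_2d(px).astype(float)
    d=np.c_[(px[:,0]-c["cx"])/c["fx"],-(px[:,1]-c["cy"])/c["fy"],-np.ones(len(px))]@T[:3,:3].T
    o=T[:3,3]; return (o+d*((z-o[2])/d[:,2])[:,None])[:,:2]
def masks(im):
    h=cv2.cvtColor(im,cv2.COLOR_RGB2HSV); H,S,V=cv2.split(h)
    blue=((H>105)&(H<135)&(S>120)&(V>50)); bur=((H>160)|(H<4))&(S>140)&(V>50)&(V<180)
    wood=(H>8)&(H<25)&(S>50)&(V>100)
    return [m.astype(np.uint8)*255 for m in(blue,bur,wood)]
E
python3 - <<'E'
from h import *
s=bot.read_state()
bot.move_ptp([640,20,340],[-.70711,.70711,0,0])
im,T,c=shot("w1"); print(bot.read_state()["tcp_pos"])
b,r,w=masks(im)
for n,m in zip("brw",(b,r,w)):
    k,_=cv2.findContours(m,0,2)
    for q in sorted(k,key=cv2.contourArea)[-3:]:
        print(n,cv2.contourArea(q),cv2.boundingRect(q), cv2.boxPoints(cv2.minAreaRect(q)).round().tolist())
E
```

```text
[639.56794159  20.19700924 339.69155931]
b 6857.5 (304, 116, 79, 97) [[304.0, 119.0], [382.0, 116.0], [386.0, 209.0], [308.0, 212.0]]
r 5.0 (105, 251, 4, 8) [[104.0, 258.0], [106.0, 250.0], [108.0, 251.0], [106.0, 258.0]]
r 10.5 (102, 232, 6, 8) [[100.0, 235.0], [103.0, 232.0], [108.0, 237.0], [105.0, 240.0]]
r 3044.0 (303, 76, 81, 44) [[301.0, 81.0], [383.0, 75.0], [386.0, 114.0], [304.0, 120.0]]
w 1382.0 (228, 296, 160, 20) [[228.0, 298.0], [230.0, 280.0], [389.0, 297.0], [387.0, 316.0]]
w 8998.5 (0, 36, 125, 228) [[-5.0, 37.0], [96.0, 24.0], [125.0, 263.0], [24.0, 275.0]]
w 51406.0 (202, 27, 276, 238) [[185.0, 262.0], [219.0, 25.0], [477.0, 62.0], [444.0, 298.0]]
```

View pics/w1.png

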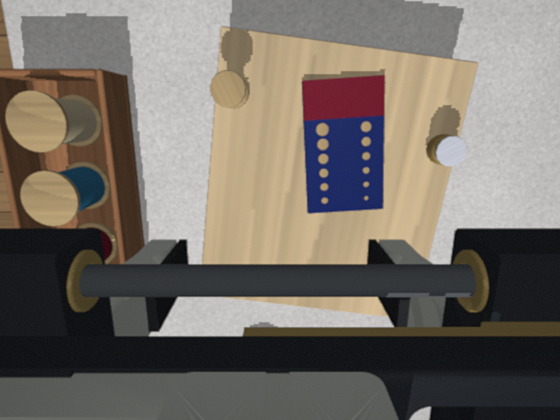

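The whole edge is visible from (221,27) to (477,62), and so is the gauge at (303–386, 75–213). The spool is at (230,90) and the tin at (450,150). Next I'll compute world poses.

```bash
cat >> h.py <<'E'
def measure(im,T,c,zt=76):
    b,r,w=masks(im); big=lambda m:max(cv2.findContours(m,0,1)[0],key=cv2.contourArea)
    u=cv2.morphologyEx(b|r,cv2.MORPH_CLOSE,np.ones((5,5)))
    q=big(u)[:,0]; P=ray(q,T,c,zt).astype(np.float32)
    (cen,sz,_)=rect=cv2.minAreaRect(P); B=cv2.boxPoints(rect)
    rc=ray(big(r)[:,0],T,c,zt).mean(0); bc=ray(big(b)[:,0],T,c,zt).mean(0); d=rc-bc
    e=[B[1]-B[0],B[2]-B[1]]; ax=max(e,key=np.linalg.norm); ax=ax/np.linalg.norm(ax); ax=ax*np.sign(ax@d)
    return np.array(cen),np.arctan2(ax[1],ax[0]),sz
E
python3 - <<'E'
from h import *
s=bot.read_state(); im,T,c=shot("w2")
cen,a,sz=measure(im,T,c); print("gauge",cen,a,sz)
w=masks(im)[2]; cols=np.r_[262:300,390:468]; rows=np.array([np.argmax(w[:,k]>0) for k in cols])
# drop outliers
p=np.polyfit(cols,rows,1); ok=abs(np.polyval(p,cols)-rows)<4; p=np.polyfit(cols[ok],rows[ok],1); print(p,ok.sum(),np.std(np.polyval(p,cols[ok])-rows[ok]))
q=np.array([[221,np.polyval(p,221)-.5],[477,np.polyval(p,477)-.5]]); E=ray(q,T,c,70); print("corners",E,np.linalg.norm(E[1]-E[0]))
t=(E[0]-E[1]); t/=np.linalg.norm(t); n=np.array([t[1],-t[0]]); m=E.mean(0)
print("edge mid",m,"out",n,np.arctan2(n[1],n[0]))
ax=np.array([np.cos(a),np.sin(a)]); end=cen+80*ax
print("end x,y",(end-m)@n,(cen-m)@t,"rel ang",a-np.arctan2(n[1],n[0]))
for nm,px,z in(("spool",(230,89),118),("tin",(452,151),102)): g=ray(px,T,c,z)[0]-m; print(nm,g@n,g@t)
E
```

```text
gauge [560.11279297  -9.39901733] -1.5062619678149471 (94.05150604248047, 158.29495239257812)
[ 0.14155365 -4.91351831] 116 0.319307203484279
corners [[ 703.55787412 -144.59960199]
 [ 409.20484061 -106.4973704 ]] 296.8088414914535
edge mid [ 556.38135736 -125.5484862 ] out [-0.12837297 -0.99172596] -1.6995245239877421
end x,y -37.156831296481336 -11.209890364019472 rel ang 0.19326255617279497
spool -68.66034049099994 125.32450612982323
tin -102.12385343696627 -129.410241812211
```

```bash
cat >> h.py <<'E'
def quat(th):
    x=np.array([np.cos(th),np.sin(th),0]);z=np.array([0,0,-1.]);return R.from_matrix(np.c_[x,np.cross(z,x),z]).as_quat()
M=np.array([556.38,-125.55]); TH=-1.6995; N=np.array([np.cos(TH),np.sin(TH)]); TT=np.array([-N[1],N[0]])
OFF=9.5
def tcp(rear,th,gap,z): # pusher face gap mm behind rear-face middle
    d=np.array([np.cos(th),np.sin(th)]); return [*(np.array(rear)-(OFF+gap)*d),z]
def inedge(cen,a):
    e=cen+80*np.array([np.cos(a),np.sin(a)]); return (e-M)@N,(cen-M)@TT,a-TH
E
python3 - <<'E'
from h import *
a=-1.5063; cen=np.array([560.1,-9.4]); rear=cen-80*np.array([np.cos(a),np.sin(a)])
bot.move_gripper(48)
bot.move_ptp(tcp(rear,a,25,140),quat(a)); bot.line_to(tcp(rear,a,25,73),80)
s=bot.read_state(); print(s["tcp_pos"],s["contact_force"],s["width"],s["t"])
bot.line_to(tcp(rear,a,4,72.5),40)
s=bot.read_state(); print(s["tcp_pos"],s["contact_force"],s["t"])
cv2.imwrite("pics/side1.png",cv2.resize(bot.camera("side")[120:320,130:330,::-1],(600,600),interpolation=2))
E
```

```text
[553.10446543 105.02375806  73.45013787] [ 0.94142309 -0.08690296  0.2842088 ] 48.09974466329996 3.575
[554.1306658   83.72933984  72.51868265] [0.59554745 0.36845005 0.83986566] 4.25
```

View pics/side1.png

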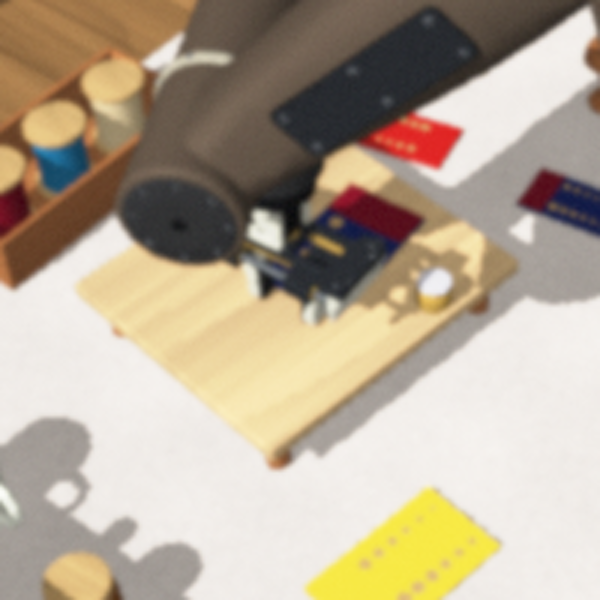

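The fingertips (around 255,280 and 320,305) sit behind the gauge's blue end, clear of the tin and spool. I'll push now, turning the gauge gradually, and stop short of the target.

```bash
python3 - <<'E'
from h import *
a=-1.5063; cen=np.array([560.1,-9.4]); rear=cen-80*np.array([np.cos(a),np.sin(a)])
end=M+(33-160)*N-6*TT
bot.line_to(tcp(rear,a,-4,72.5),30)
p0=np.array(tcp(rear,a,-4,72.5)); p1=np.array(tcp(end,TH,0,72.5))
for k in (.25,.5,.75,1): bot.line_to(list(p0+k*(p1-p0)),35,quat(a+min(1,k/.75)*(TH-a)))
s=bot.read_state(); print(s["tcp_pos"],s["contact_force"],s["t"])
bot.line_to(tcp(end,TH,25,72.5),80); bot.line_to(tcp(end,TH,25,140),120)
bot.move_ptp([640,20,340],quat(-np.pi/2))
im,T,c=shot("w3"); cen,a,sz=measure(im,T,c); print(cen,a,sz,inedge(cen,a),bot.read_state()["t"])
E
```

```text
[567.97464879  10.30551705  72.51698345] [ 0.23259635  0.0419953  -0.57062011] 7.2167
[556.56549072 -79.89468384] -1.7048548617707935 (158.63198852539062, 94.27265930175781) (np.float64(34.6973395312566), np.float64(-5.67584145416477), np.float64(-0.005354861770793473)) 9.3083
```

View pics/w3.png

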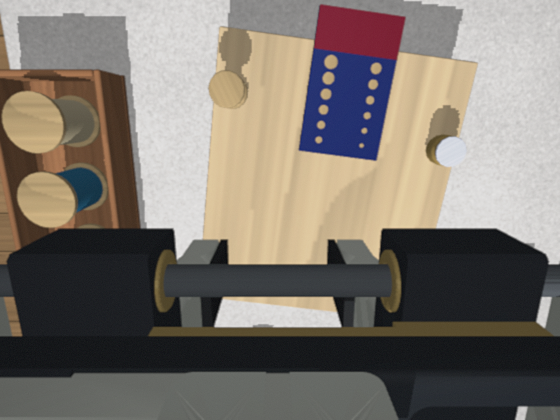

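The gauge is now square, with its end about 34 mm past the edge. The blue/burgundy boundary at (315–398, 48–60) is still inside the edge line. It needs a final push of about 10 mm.

```bash
python3 - <<'E'
from h import *
y=-5.7
P=lambda x,gap,z: tcp(M+(x-160)*N+y*TT,TH,gap,z)
bot.move_ptp(P(33,25,140),quat(TH)); bot.line_to(P(33,25,72.5),80)
bot.line_to(P(33,3,72.5),50); bot.line_to(P(43,0,72.5),20)
print(bot.read_state()["tcp_pos"],P(43,0,72.5))
bot.line_to(P(43,25,72.5),80); bot.line_to(P(43,25,140),120)
bot.move_ptp([640,0,340],quat(-np.pi/2))
im,T,c=shot("w4"); cen,a,sz=measure(im,T,c); print(cen,a,sz,inedge(cen,a),bot.read_state()["t"])
w=masks(im)[2]; b,r,_=masks(im)
# edge beside the gauge (z 70), and burgundy/blue boundary (z 76), both in edge-normal coordinate
cols=np.r_[440:468]; rows=[np.argmax(w[:,k]>0)-.5 for k in cols]; print("edge n",np.median((ray(np.c_[cols,rows],T,c,70)-M)@N))
cols=np.r_[265:300]; rows=[np.argmax(w[:,k]>0)-.5 for k in cols]; print("edge n",np.median((ray(np.c_[cols,rows],T,c,70)-M)@N))
ys,xs=np.nonzero(b); u=np.array([(k,ys[xs==k].min()-.5) for k in range(325,385) if (xs==k).any()]); print("blue front n",np.median((ray(u,T,c,76)-M)@N))
ys,xs=np.nonzero(r); u=np.array([(k,ys[xs==k].min()-.5) for k in range(325,385) if (xs==k).any()]); print("burg front n",np.median((ray(u,T,c,76)-M)@N))
E
```

```text
[5.66896984e+02 4.71793695e-01 7.25045818e+01] [np.float64(566.9632477745713), np.float64(0.6353195365531761), 72.5]
[555.31451416 -89.38061523] -1.7003714935701144 (158.4176788330078, 94.32096099853516) (np.float64(44.26649156738375), np.float64(-5.698964876604399), np.float64(-0.0008714935701144011)) 14.6417
edge n -0.146815611678593
edge n -0.0026478797005195665
blue front n -1.165945462967112
burg front n 43.45675182018636
```

View pics/w4.png

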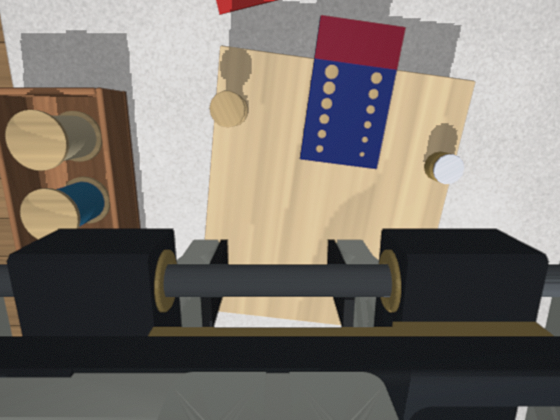

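The gauge is square, with the burgundy end about 44 mm out and the blue/burgundy boundary at the edge line (315–398, 60–70). The spool and tin haven't moved and the hand is clear.

```bash
python3 -c "
from plant import bot
print(bot.close_job())"
```

```text
the job is handed in; nothing more can be done
None
```

I pushed the gauge flat and square to the riser's edge, its burgundy end about 44 mm past it and the blue still on the riser by my last measurement, took the hand away and handed the job in; no verdict came back.

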